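# Pack the sharpening stones and click the case shut

### The job

Pack the stone case: lay every sharpening stone that is on the bench flat in a bay of its own in the case, whichever bay you like, and press all four hinged straps down until they click and stay down, those of empty bays too. Only when all that is done, swing the lid over and press it until it clicks fully shut; leave the V-block where it stands.

Things in the scene. Friction and masses are not known exactly. Their poses are not given: they have to be found in the camera images.
- stone_case: open grey metal stone case, fixed, 180 mm deep (x) by 276 wide (y), walls 42 high, 5 thick. Origin: on the bench at its middle (front face x = -92 mm, back face +88); x points to the back, z up. Four bays, 64 mm apart in y, bay 0 at the -y end, each with a hinged strap behind it; lid hinged at the back. Stones lie along x on two cross-saddles, tops 14 mm over the bench, at x = -68 to -45 and -3 to +22 mm
- bay0 (a point): bay 0 of the case: where the centre of a lying stone belongs (20.5 mm above the bench, 25 mm in front of the case's origin); axes as the case. Ribs 6 mm higher than the saddles leave a slot 33 mm wide (y) for the stone. Between the saddles, round this point, 42 mm of x is open down to the floor (5 mm above the bench) on both sides of the stone: room for fingers
- bay1 (a point): bay 1 of the case: where the centre of a lying stone belongs (20.5 mm above the bench, 25 mm in front of the case's origin); axes as the case. Ribs 6 mm higher than the saddles leave a slot 33 mm wide (y) for the stone. Between the saddles, round this point, 42 mm of x is open down to the floor (5 mm above the bench) on both sides of the stone: room for fingers
- bay2 (a point): bay 2 of the case: where the centre of a lying stone belongs (20.5 mm above the bench, 25 mm in front of the case's origin); axes as the case. Ribs 6 mm higher than the saddles leave a slot 33 mm wide (y) for the stone. Between the saddles, round this point, 42 mm of x is open down to the floor (5 mm above the bench) on both sides of the stone: room for fingers
- bay3 (a point): bay 3 of the case: where the centre of a lying stone belongs (20.5 mm above the bench, 25 mm in front of the case's origin); axes as the case. Ribs 6 mm higher than the saddles leave a slot 33 mm wide (y) for the stone. Between the saddles, round this point, 42 mm of x is open down to the floor (5 mm above the bench) on both sides of the stone: room for fingers
- strap0 (a joint): bay 0's steel strap: 0 = flat over the stone, 1.2 to 1.35 = up. Leaf 62 x 18 x 2.5 mm hinged about the case's y, 46 mm behind the case's origin and 30 mm above the bench, in line with the bay; shut it reaches forward over the stone's rear, its top 31 mm up. A spring lifts it if let go early; below about 0.15 a click ball snaps it to 0 and holds it. Pressing takes 4 to 8 N near the tip
- strap1 (a joint): bay 1's steel strap: 0 = flat over the stone, 1.2 to 1.35 = up. Leaf 62 x 18 x 2.5 mm hinged about the case's y, 46 mm behind the case's origin and 30 mm above the bench, in line with the bay; shut it reaches forward over the stone's rear, its top 31 mm up. A spring lifts it if let go early; below about 0.15 a click ball snaps it to 0 and holds it. Pressing takes 4 to 8 N near the tip
- strap2 (a joint): bay 2's steel strap: 0 = flat over the stone, 1.2 to 1.35 = up. Leaf 62 x 18 x 2.5 mm hinged about the case's y, 46 mm behind the case's origin and 30 mm above the bench, in line with the bay; shut it reaches forward over the stone's rear, its top 31 mm up. A spring lifts it if let go early; below about 0.15 a click ball snaps it to 0 and holds it. Pressing takes 4 to 8 N near the tip
- strap3 (a joint): bay 3's steel strap: 0 = flat over the stone, 1.2 to 1.35 = up. Leaf 62 x 18 x 2.5 mm hinged about the case's y, 46 mm behind the case's origin and 30 mm above the bench, in line with the bay; shut it reaches forward over the stone's rear, its top 31 mm up. A spring lifts it if let go early; below about 0.15 a click ball snaps it to 0 and holds it. Pressing takes 4 to 8 N near the tip
- strap0_tip (a point): middle of the free end of strap 0, on its upper face (which faces the back of the case when the strap is up), 60 mm from the hinge
- strap1_tip (a point): middle of the free end of strap 1, on its upper face (which faces the back of the case when the strap is up), 60 mm from the hinge
- strap2_tip (a point): middle of the free end of strap 2, on its upper face (which faces the back of the case when the strap is up), 60 mm from the hinge
- strap3_tip (a point): middle of the free end of strap 3, on its upper face (which faces the back of the case when the strap is up), 60 mm from the hinge
- lid (a joint): angle of the case lid: 0 = shut, 1.6 to 1.9 = open, leaning a little back, yielding if pushed further. Sheet 176 mm deep, 276 wide, 5 thick, hinged about the case's y, 86 mm behind the case's origin, 42 mm above the bench. A spring lifts it if let go early; below about 0.06 two click balls snap it to 0 and hold it. Pressing takes 6 to 12 N near the front edge
- lid_edge (a point): middle of the lid's free (front) edge, half-way through its thickness, 176 mm from the hinge
- stone_a_mid (a point): sharpening stone, a plain bar 25 x 100 x 13 mm (x, y, z; long along its own y), about 70 g; point at its centre, half-way up. May be absent
- stone_b_mid (a point): sharpening stone, a plain bar 25 x 100 x 13 mm (x, y, z; long along its own y), about 70 g; point at its centre, half-way up. May be absent
- stone_c_mid (a point): sharpening stone, a plain bar 25 x 100 x 13 mm (x, y, z; long along its own y), about 70 g; point at its centre, half-way up. May be absent
- stone_d_mid (a point): sharpening stone, a plain bar 25 x 100 x 13 mm (x, y, z; long along its own y), about 70 g; point at its centre, half-way up. May be absent
- block: loose steel V-block standing on the bench among the stones, 55 x 36 x 32 mm, 0.4 kg; not part of the job; origin at the centre of its underside
Things that resemble listed ones, but are neither listed nor needed, are in the scene too. Leave any pink or red look-alike of the part that bears stone_b_mid alone.

How it is judged:
By the outcome, as a careful person would: the job done as asked, in the order asked, and still so for the second after the job is handed in, with the robot touching nothing.
Of stone_a, stone_b, stone_c, stone_d only 3 to 4 are there at a start; the rules pass over those that are not, and their reading is None.
At some moment in a run one of stone_a, stone_b, stone_c, stone_d may be knocked a few centimetres aside while the robot is not near it.
Once in a run the grip may slacken for a moment while it holds something.
It also fails if it takes over 210 s, if anything falls off the work surface, if the arm or the gripper's body presses on something with over 40 N, if the wrist force passes 120 N, or if a joint passes its speed limit or range.

### The arm

A 6-joint arm with a two-finger parallel gripper is mounted at the origin on a cart in front of the work surface, level with it; the furniture and walls round the work are solid. World frame = base frame: x ahead of the robot, y to its left, z up, the work surface at z = 0. Lengths are in m, angles in rad, forces in N, time in s.
With the tool pointing down it reaches from about 0.35 to 0.975 m from the base axis. Payload 4.9 kg.
Tool frame: the origin (TCP) lies at the very end of the fingers, on their centre line; the grasp point (between the pads) lies 19 mm behind it; z points along the fingers, y is the line along which they close (so a half turn about z gives the same grasp; the last joint's range is limited). The gripper opens to 85 mm and grips with 20 to 120 N. Pads are 22 mm wide; open, the fingers measure 114 mm over their backs; the gripper's body (76 mm by 85 mm) begins 54 mm behind the grasp point. The pads swing forward as they close: fully open they stand 13 mm farther back than shut.
Start: joints at [-1.405, 0.053, 1.613, -0, 1.476, -0.119], TCP at [0.176, -0.6, 0.231] pointing down, gripper open.
Joint ranges: [-3.01, 3.01], [-1.01, 2.22], [0.06, 2.58], [-1.02, 4.17], [0.09, 2.62], [-3.14, 3.14]. Speed limits (rad/s): [2.57, 2.57, 3.14, 3.14, 3.14, 3.14].

### API

Orientations are given as a unit quaternion [x, y, z, w].
In Python, from cell import bot gives the robot as it stands.
- The arm moves only by the tool arm_command, never from a script. Its argument "motion" is a list of rows, each an object with "gripper": the closure, from -1 (fully open) to 1 (shut); "delta_pos": the shift along the world's x, y, z in m, a list of three; "angular": the turn, a rotation vector about the world's x, y, z in degrees, a list of three. In form: [{"gripper": gripper, "delta_pos": [dx, dy, dz], "angular": [ax, ay, az]}, ...]. A call has 1 to 12 rows; each row is the pose to reach, as a shift and turn from the pose commanded when the call began; what a row does not reach only later rows make up. A row lasts 1/10 s, in which the tool goes at most 50 mm and 8.59 degrees, less where a joint would pass 70% of its speed; a pose out of reach is approached as far as the arm can. A call with a gripper value outside its range is refused whole. The fingers move at their own pace and stop on an object; "force" is the grip in N (left out, the last holds). Time passes only in rows, so rows that repeat a pose let the fingers close. It gives the time, the measured TCP pose, the force, the opening and the grip force at its end, in the units of the state.
- bot.sense(): the state, without advancing time (a new reading comes with each control period).
- bot.get_image(name): name is "scene" or "top"; returns (picture, depth): 400x640x3 uint8, red, green, blue; 400x640 float32, m along the optical axis (not along the pixel's ray), 0 where there is no reading.
- bot.calibration(name): a dict with "mtx" (3x3 intrinsics, pixels), "R" (3x3) and "t" (3): a world point X has camera coordinates R X + t. Camera axes: x right, y down, z forward; pixel columns grow to the right and rows downward; lengths in m; the calibration is good to about 2 mm. A picture is of the moment at which its call begins. calibration takes no time and is no camera call.
- bot.job_done(): hands the job in; it is judged then, once.
The state is a dict: "time_s": time; "qpos": joint angles; "joint_velocities": joint speeds; "joint_efforts": joint torques, N m; "position": TCP position; "ee_rot": TCP orientation; "ft_force": force on the tool from outside, world axes, zero at the start; "ft_torque": the same for the moment, N m; "width": finger opening in m; "grip_force": force on a finger pad.
Only numpy, scipy, OpenCV 4.12 (cv2) and the standard library are available. Lean on these libraries where they do the work, as an engineer would, in place of code of your own. Each camera call takes 0.05 s, during which the arm holds its last target. There are 200 camera calls.

## Working session

There is one attempt and no reset: what is moved stays moved. The work goes in short steps, Python scripts to look and compute and a tool call to move; the robot and the scene stay as the last step left them, time stands still between calls to the robot, and variables do not carry over. Pictures are saved under pics/ and viewed, at most 14 in all, crops included, and the job is handed in when it is done.

Besides the shell and the picture viewer there is one more tool, called after ">>>" as name([rows], argument=value, ...), one row to a line, values as JSON. arm_command: Moves the arm, as the interface text tells. Its arguments: {"type":"object","properties":{"motion":{"type":"array"},"force":{"type":"number"}},"required":["motion"]}

```bash
mkdir -p pics; ls; cat > h.py <<'E'
import numpy as np, cv2
from cell import bot
def save(name,f):
    im,d=bot.get_image(name); cv2.imwrite(f'pics/{f}.png',im[:,:,::-1]); np.savez(f'pics/{f}.npz',im=im,d=d); return im,d
def pts(name,d):
    c=bot.calibration(name);K=c['mtx'];R=np.array(c['R']);t=np.array(c['t'])
    v,u=np.mgrid[:d.shape[0],:d.shape[1]]
    P=np.stack([(u-K[0][2])/K[0][0]*d,(v-K[1][2])/K[1][1]*d,d],-1)
    return (P-t)@R
E
python3 - <<'E'
from h import *
for n in('scene','top'):
    im,d=save(n,n+'0'); c=bot.calibration(n); print(n,c['mtx'],-np.array(c['R']).T@c['t'],np.array(c['R'])[2])
s=bot.sense();print(s)
E
```

```text
pics
scene [[422.82676111   0.         315.62726637]
 [  0.         422.82676111 213.18941914]
 [  0.           0.           1.        ]] [-0.39435167  0.46704355  0.97536914] [ 0.68938677 -0.33889496 -0.64023127]
top [[462.64447113   0.         317.57486498]
 [  0.         462.64447113 203.78081982]
 [  0.           0.           1.        ]] [ 0.37078924 -0.03180692  1.25490598] [ 0.18300889 -0.00879896 -0.98307188]
{'time_s': 0.1, 'qpos': array([-1.40504118e+00,  5.33366009e-02,  1.61417216e+00, -2.29044888e-05,
        1.47598556e+00, -1.18993727e-01]), 'joint_velocities': array([ 1.30039398e-03, -2.88355083e-03, -4.30358343e-03,  6.60231666e-05,
       -3.44134659e-05, -1.28853257e-04]), 'joint_efforts': array([ 3.05841404e-04, -3.94900632e+01, -3.71364319e+01, -1.07892270e-04,
        3.86163840e-03, -3.00466809e-06]), 'position': array([ 0.17547653, -0.59926984,  0.23014834]), 'ee_rot': array([ 9.89881266e-01,  1.41894943e-01, -3.36258125e-05, -9.50307897e-04]), 'ft_force': array([0.48622549, 0.571392  , 0.16072225]), 'ft_torque': array([ 0.03442713, -0.03458384, -0.0417528 ]), 'grip_force': 0.0, 'width': 0.08509164380275926}
```

View pics/scene0.png

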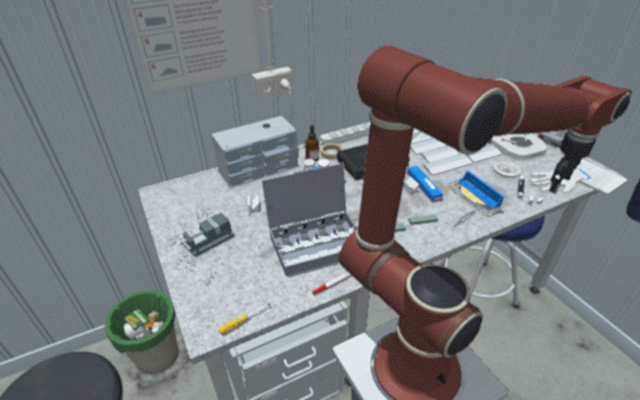

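View pics/top0.png

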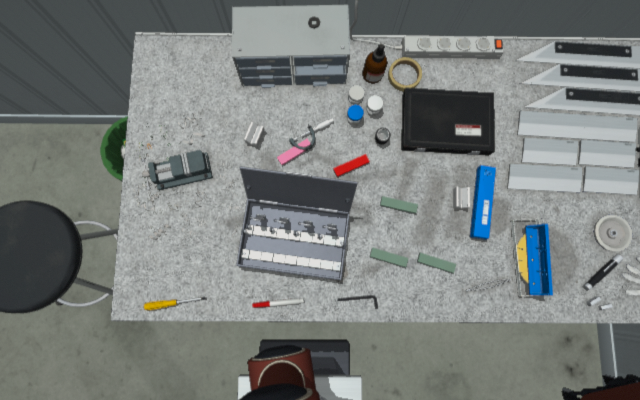

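The top view shows three green stones, at about (398,204), (389,257) and (436,263). The case is centred near (297,233), the V-block is at (462,197), and the red and pink look-alikes are at (350,165) and (295,150). Next I'll measure them.

```bash
cat >> h.py <<'E'
def ray(name,uv,z):
    c=bot.calibration(name);K=np.array(c['mtx']);R=np.array(c['R']);t=np.array(c['t'])
    o=-R.T@t; uv=np.atleast_2d(uv).astype(float)
    r=np.c_[(uv-K[:2,2])/K[0,0],np.ones(len(uv))]@R
    return o+r*((z-o[2])/r[:,2])[:,None]
def green(name,im,d,z=0.013):
    h=cv2.cvtColor(im,cv2.COLOR_RGB2HSV); m=cv2.inRange(h,(45,30,40),(85,255,255))
    P=pts(name,d)
    for c in cv2.findContours(m,0,2)[0]:
        a=cv2.contourArea(c)
        if a<100: continue
        w=ray(name,c[:,0],z)
        r=cv2.minAreaRect((w[:,:2]*1000).astype(np.float32)); b=cv2.boxPoints(r)
        e=max((b[1]-b[0],b[2]-b[1]),key=np.linalg.norm)
        k=np.zeros(m.shape,np.uint8);cv2.drawContours(k,[c],-1,1,-1)
        print(name,'px',c[:,0].mean(0).round(),'area',a,'mid',np.round(r[0],1),'size',np.round(r[1],1),'long ang',round(np.degrees(np.arctan2(e[1],e[0]))%180,1),'z',np.round(np.median(P[k>0][:,2]),4), 'rgb', im[k>0].mean(0).round())
E
python3 - <<'E'
from h import *
for n in('top','scene'):
    f=np.load(f'pics/{n}0.npz'); green(n,f['im'],f['d'])
f=np.load('pics/top0.npz');P=pts('top',f['d']);
g=cv2.resize(f['im'][150:300,225:500],None,fx=2.9,fy=2.9,interpolation=2);cv2.imwrite('pics/crop0.png',g[:,:,::-1])
print(P[::40,::60,2].round(3))
# case rims at z .042
M=(np.abs(P[...,2]-.042)<.006)
q=np.argwhere(M[160:290,225:365])+[160,225]
w=P[q[:,0],q[:,1]]; print(len(w),cv2.minAreaRect((w[:,:2]*1000).astype(np.float32)))
B=P[180:215,452:474];k=B[...,2]>.02;print('block',cv2.minAreaRect((B[k][:,:2]*1000).astype(np.float32)),B[k][:,2].max())
E
```

```text
top px [437. 263.] area 315.0 mid [ 444.6 -361.4] size [100.5  25.9] long ang 72.5 z 0.0138 rgb [110. 135. 118.]
top px [388. 257.] area 311.0 mid [ 458.6 -234.4] size [99.6 25.3] long ang 73.6 z 0.0139 rgb [111. 136. 120.]
top px [400. 205.] area 296.0 mid [ 601.9 -264.7] size [99.3 26.1] long ang 77.0 z 0.0141 rgb [110. 134. 118.]
top px [116. 149.] area 1076.5 mid [756.3 529.3] size [185.3  68.6] long ang 0.2 z -0.4689 rgb [43. 71. 43.]
scene px [138. 322.] area 3384.5 mid [461.9 591.6] size [216.6 182.9] long ang 1.0 z -0.4835 rgb [ 79. 104.  78.]
scene px [423. 219.] area 133.5 mid [ 440.2 -359.1] size [99.9 31.1] long ang 72.8 z 0.0122 rgb [124. 148. 138.]
[[ 1.300e-01  1.350e-01  1.350e-01  1.390e-01  1.460e-01  1.500e-01
   1.470e-01  1.500e-01  1.560e-01  1.570e-01  1.600e-01]
 [-7.700e-02 -7.000e-02 -5.900e-02 -7.000e-03  1.750e-01  1.740e-01
   6.000e-03  4.100e-02  4.600e-02  6.000e-03  2.000e-03]
 [-3.610e-01 -3.400e-01 -3.410e-01  5.000e-03  4.300e-02  8.100e-02
   1.000e-03 -1.000e-03  7.000e-03  5.000e-03  6.000e-03]
 [-7.220e-01 -7.190e-01 -4.600e-01 -2.000e-03  5.00
[... 360 characters left out ...]
3  2.000e-03  4.400e-02  1.800e-02
   1.000e-03  4.000e-03  4.000e-03  4.000e-02  2.200e-02]
 [-1.970e-01  1.255e+00 -0.000e+00  3.000e-03  1.000e-03  4.000e-03
   2.000e-03  5.000e-03 -2.000e-03  3.100e-02  1.800e-02]
 [-7.630e-01 -7.510e-01 -1.000e-03 -5.000e-03  2.000e-03  6.000e-03
   1.000e-03 -0.000e+00  1.000e-03  1.000e-03 -3.000e-03]
 [-7.540e-01 -7.640e-01 -7.550e-01 -7.540e-01 -7.650e-01  2.850e-01
  -7.610e-01 -7.690e-01 -7.570e-01 -7.590e-01 -7.580e-01]]
812 ((505.21026611328125, 21.48218536376953), (277.62225341796875, 181.15455627441406), 82.7620849609375)
block ((493.27783203125, -255.026123046875), (63.38312911987305, 505.2756652832031), 35.90516662597656) 1.2549059810737921
```

View pics/crop0.png

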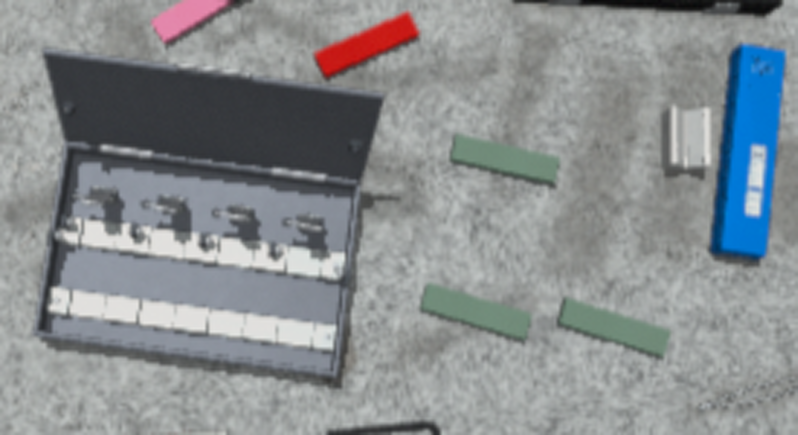

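The crop shows three green stones and all four straps up. The rim corners in full-image pixels are roughly (238.8,264.8), (341.2,279.3), (248.4,200) and (348.4,213.8).

```bash
python3 - <<'E'
from h import *
w=ray('top',[(238.8,264.8),(341.2,279.3),(348.4,213.8),(248.4,200)],.042)*1000
print(w[:,:2].round(1)); print(np.linalg.norm(w-np.roll(w,-1,0),axis=1))
f=w[1]-w[0]; print(np.degrees(np.arctan2(f[0],-f[1])))
# saddle midpoint rows: white
im=np.load('pics/top0.npz')['im']; m=cv2.inRange(im,(185,185,180),(255,255,255)); m[:195]=0;m[290:]=0;m[:,:240]=0;m[:,350:]=0
m=cv2.morphologyEx(m,cv2.MORPH_CLOSE,np.ones((5,9)))
for c in cv2.findContours(m,0,2)[0]:
    if cv2.contourArea(c)>200:
        r=cv2.minAreaRect((ray('top',c[:,0],.014)[:,:2]*1000).astype(np.float32)); print(r)
print('block',ray('top',[462,197],.032),'red',ray('top',[350,165],.013))
E
```

```text
[[ 433.6  161. ]
 [ 398.2 -105.1]
 [ 570.2 -124.8]
 [ 605.3  141.9]]
[268.46680678 173.11690318 268.9526558  172.76016554]
-7.575304546541701
((450.50048828125, 27.173690795898438), (261.9753112792969, 21.825531005859375), 82.7002944946289)
((516.1011962890625, 17.570846557617188), (259.6056213378906, 24.057992935180664), 82.75473022460938)
block [[ 0.62040117 -0.43329631  0.032     ]] red [[ 0.71224034 -0.13221558  0.013     ]]
```

>>> arm_command([
  {"gripper":-1,"delta_pos":[0.26,0.24,-0.09],"angular":[0,0,56]},
  {"gripper":-1,"delta_pos":[0.26,0.24,-0.09],"angular":[0,0,56]},
  {"gripper":-1,"delta_pos":[0.26,0.24,-0.09],"angular":[0,0,56]},
  {"gripper":-1,"delta_pos":[0.26,0.24,-0.09],"angular":[0,0,56]},
  {"gripper":-1,"delta_pos":[0.26,0.24,-0.09],"angular":[0,0,56]},
  {"gripper":-1,"delta_pos":[0.26,0.24,-0.09],"angular":[0,0,56]},
  {"gripper":-1,"delta_pos":[0.26,0.24,-0.09],"angular":[0,0,56]},
  {"gripper":-1,"delta_pos":[0.26,0.24,-0.09],"angular":[0,0,56]},
  {"gripper":-1,"delta_pos":[0.26,0.24,-0.09],"angular":[0,0,56]},
  {"gripper":-1,"delta_pos":[0.26,0.24,-0.09],"angular":[0,0,56]},
  {"gripper":-1,"delta_pos":[0.26,0.24,-0.09],"angular":[0,0,56]},
], force=70)

```text
time_s: 1.2
position: [0.4349, -0.3613, 0.142]
ee_rot: [0.808, 0.589, -0.0, 0.001]
ft_force: [-0.7, -0.7, 0.0]
width: 0.0854
grip_force: 0.0
```

>>> arm_command([
  {"gripper":-1,"delta_pos":[0.009,0,-0.05],"angular":[0,0,0]},
  {"gripper":-1,"delta_pos":[0.009,0,-0.1],"angular":[0,0,0]},
  {"gripper":-1,"delta_pos":[0.009,0,-0.13],"angular":[0,0,0]},
  {"gripper":-1,"delta_pos":[0.009,0,-0.139],"angular":[0,0,0]},
  {"gripper":1,"delta_pos":[0.009,0,-0.139],"angular":[0,0,0]},
  {"gripper":1,"delta_pos":[0.009,0,-0.139],"angular":[0,0,0]},
  {"gripper":1,"delta_pos":[0.009,0,-0.139],"angular":[0,0,0]},
  {"gripper":1,"delta_pos":[0.009,0,-0.139],"angular":[0,0,0]},
  {"gripper":1,"delta_pos":[0.009,0,-0.139],"angular":[0,0,0]},
  {"gripper":1,"delta_pos":[0.009,0,-0.139],"angular":[0,0,0]},
  {"gripper":1,"delta_pos":[0.009,0,-0.139],"angular":[0,0,0]},
  {"gripper":1,"delta_pos":[0.009,0,-0.139],"angular":[0,0,0]},
])

```text
time_s: 2.4
position: [0.446, -0.3612, 0.0048]
ee_rot: [0.807, 0.59, 0.0, 0.002]
ft_force: [-0.7, -0.1, 7.6]
width: 0.0225
grip_force: 70.9
```

>>> arm_command([
  {"gripper":1,"delta_pos":[0,0,0.05],"angular":[0,0,0]},
  {"gripper":1,"delta_pos":[0,0,0.1],"angular":[0,0,0]},
  {"gripper":1,"delta_pos":[0.04,0.416,0.12],"angular":[0,0,-79.5]},
  {"gripper":1,"delta_pos":[0.04,0.416,0.12],"angular":[0,0,-79.5]},
  {"gripper":1,"delta_pos":[0.04,0.416,0.12],"angular":[0,0,-79.5]},
  {"gripper":1,"delta_pos":[0.04,0.416,0.12],"angular":[0,0,-79.5]},
  {"gripper":1,"delta_pos":[0.04,0.416,0.12],"angular":[0,0,-79.5]},
  {"gripper":1,"delta_pos":[0.04,0.416,0.12],"angular":[0,0,-79.5]},
  {"gripper":1,"delta_pos":[0.04,0.416,0.12],"angular":[0,0,-79.5]},
  {"gripper":1,"delta_pos":[0.04,0.416,0.12],"angular":[0,0,-79.5]},
  {"gripper":1,"delta_pos":[0.04,0.416,0.12],"angular":[0,0,-79.5]},
  {"gripper":1,"delta_pos":[0.04,0.416,0.12],"angular":[0,0,-79.5]},
])

```text
time_s: 3.6
position: [0.4846, 0.0598, 0.1231]
ee_rot: [0.998, -0.058, 0.001, -0.001]
ft_force: [0.0, -0.4, -0.8]
width: 0.0224
grip_force: 70.1
```

>>> arm_command([
  {"gripper":1,"delta_pos":[0,0,0],"angular":[0,0,0]},
  {"gripper":1,"delta_pos":[0,0,0],"angular":[0,0,0]},
  {"gripper":1,"delta_pos":[0,0,0],"angular":[0,0,0]},
])

```text
time_s: 3.9
position: [0.4845, 0.0553, 0.1223]
ee_rot: [0.998, -0.056, -0.0, 0.0]
ft_force: [-0.0, -0.0, -0.7]
width: 0.0226
grip_force: 70.1
```

```bash
python3 - <<'E'
from h import *
im,d=save('top','t1'); green('top',im,d)
im2,d=save('scene','s1')
g=np.vstack([cv2.resize(im[170:290,220:440],None,fx=3,fy=2.4)[:,:600],cv2.resize(im2[150:290,220:420],(600,300))])[:600]
cv2.imwrite('pics/c1.png',g[:,:,::-1])
E
```

```text
top px [388. 257.] area 311.0 mid [ 458.7 -234.2] size [100.   25.3] long ang 73.7 z 0.0139 rgb [119. 145. 128.]
top px [400. 205.] area 298.0 mid [ 601.8 -264.8] size [99.4 26.4] long ang 77.7 z 0.0137 rgb [117. 143. 126.]
top px [115. 148.] area 1085.0 mid [756.3 529.3] size [185.3  68.6] long ang 0.2 z -0.4685 rgb [47. 76. 46.]
```

View pics/c1.png

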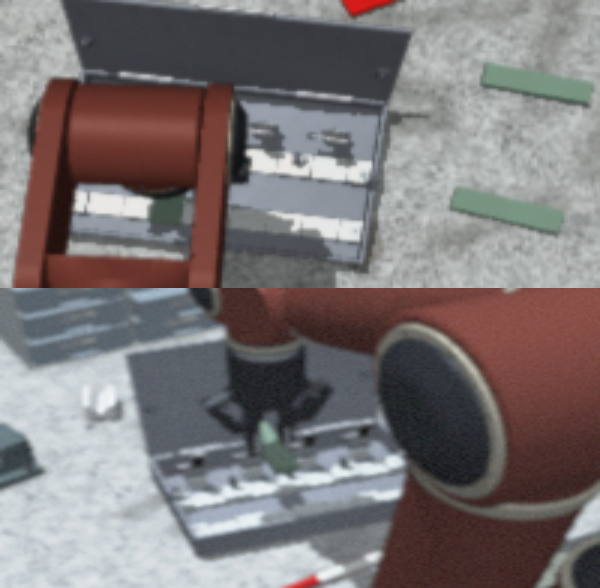

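The stone is held level over bay 2. The two other stones haven't moved.

>>> arm_command([
  {"gripper":1,"delta_pos":[0,0,-0.03],"angular":[0,0,-0.7]},
  {"gripper":1,"delta_pos":[0,0,-0.055],"angular":[0,0,-0.7]},
  {"gripper":1,"delta_pos":[0,0,-0.07],"angular":[0,0,-0.7]},
  {"gripper":1,"delta_pos":[0,0,-0.08],"angular":[0,0,-0.7]},
  {"gripper":1,"delta_pos":[0,0,-0.09],"angular":[0,0,-0.7]},
  {"gripper":1,"delta_pos":[0,0,-0.097],"angular":[0,0,-0.7]},
  {"gripper":1,"delta_pos":[0,0,-0.101],"angular":[0,0,-0.7]},
  {"gripper":1,"delta_pos":[0,0,-0.101],"angular":[0,0,-0.7]},
])

```text
time_s: 4.8
position: [0.4845, 0.0562, 0.0211]
ee_rot: [0.998, -0.063, -0.0, 0.0]
ft_force: [-0.2, 0.6, -0.1]
width: 0.0226
grip_force: 70.1
```

>>> arm_command([
  {"gripper":1,"delta_pos":[0,-0.001,-0.002],"angular":[0,0,0]},
  {"gripper":1,"delta_pos":[0,-0.001,-0.003],"angular":[0,0,0]},
  {"gripper":1,"delta_pos":[0,-0.001,-0.003],"angular":[0,0,0]},
])

```text
time_s: 5.1
position: [0.4851, 0.0551, 0.0188]
ee_rot: [0.998, -0.063, 0.001, 0.0]
ft_force: [0.4, -0.2, -0.0]
width: 0.0231
grip_force: 70.2
```

>>> arm_command([
  {"gripper":1,"delta_pos":[0,0,-0.0015],"angular":[0,0,0]},
  {"gripper":0.1,"delta_pos":[0,0,-0.0015],"angular":[0,0,0]},
  {"gripper":0.1,"delta_pos":[0,0,-0.0015],"angular":[0,0,0]},
  {"gripper":0.1,"delta_pos":[0,0,-0.0015],"angular":[0,0,0]},
  {"gripper":0.1,"delta_pos":[0,0,-0.0015],"angular":[0,0,0]},
  {"gripper":0.1,"delta_pos":[0,0,-0.0015],"angular":[0,0,0]},
  {"gripper":0.1,"delta_pos":[0,0,0.03],"angular":[0,0,0]},
  {"gripper":0.1,"delta_pos":[0,0,0.08],"angular":[0,0,0]},
  {"gripper":0.1,"delta_pos":[0,0,0.11],"angular":[0,0,0]},
  {"gripper":0.1,"delta_pos":[0,0,0.11],"angular":[0,0,0]},
])

```text
time_s: 6.1
position: [0.4884, 0.0551, 0.1344]
ee_rot: [0.998, -0.063, 0.006, -0.0]
ft_force: [0.6, -0.7, 0.3]
width: 0.0383
grip_force: 0.0
```

>>> arm_command([
  {"gripper":-1,"delta_pos":[0.1,-0.32,0.0],"angular":[0,0,84.5]},
  {"gripper":-1,"delta_pos":[0.1,-0.32,0.0],"angular":[0,0,84.5]},
  {"gripper":-1,"delta_pos":[0.1,-0.32,0.0],"angular":[0,0,84.5]},
  {"gripper":-1,"delta_pos":[0.1,-0.32,0.0],"angular":[0,0,84.5]},
  {"gripper":-1,"delta_pos":[0.1,-0.32,0.0],"angular":[0,0,84.5]},
  {"gripper":-1,"delta_pos":[0.1,-0.32,0.0],"angular":[0,0,84.5]},
  {"gripper":-1,"delta_pos":[0.1,-0.32,0.0],"angular":[0,0,84.5]},
  {"gripper":-1,"delta_pos":[0.1,-0.32,0.0],"angular":[0,0,84.5]},
  {"gripper":-1,"delta_pos":[0.1,-0.32,0.0],"angular":[0,0,84.5]},
  {"gripper":-1,"delta_pos":[0.1,-0.32,0.0],"angular":[0,0,84.5]},
  {"gripper":-1,"delta_pos":[0.1,-0.32,0.0],"angular":[0,0,84.5]},
])

```text
time_s: 7.2
position: [0.5839, -0.2646, 0.1265]
ee_rot: [0.781, 0.624, -0.0, -0.001]
ft_force: [-1.7, -0.5, -0.4]
width: 0.0852
grip_force: 0.0
```

```bash
python3 - <<'E'
from h import *
im,d=save('top','t2'); green('top',im,d,.027);green('top',im,d)
im2,d=save('scene','s2')
g=np.vstack([cv2.resize(im[170:290,220:440],None,fx=3,fy=2.5)[:,:600],cv2.resize(im2[150:290,220:420],(600,300))])[:600]
cv2.imwrite('pics/c2.png',g[:,:,::-1])
E
```

```text
top px [281. 243.] area 318.5 mid [485.3  55.3] size [ 26.3 101.2] long ang 173.0 z 0.0281 rgb [125. 151. 134.]
top px [115. 149.] area 1085.5 mid [752. 523.] size [183.2  67.8] long ang 0.2 z -0.4693 rgb [49. 80. 49.]
top px [281. 243.] area 318.5 mid [486.6  56.3] size [ 26.6 102.3] long ang 173.0 z 0.0281 rgb [125. 151. 134.]
top px [115. 149.] area 1085.5 mid [756.3 529.3] size [185.3  68.6] long ang 0.2 z -0.4693 rgb [49. 80. 49.]
```

View pics/c2.png

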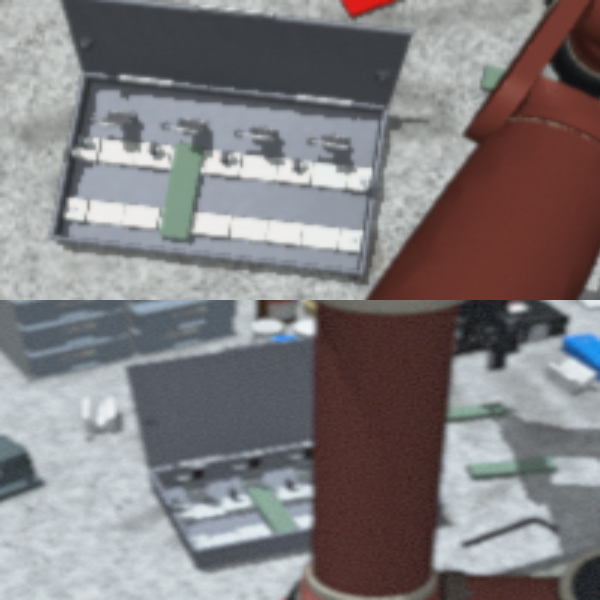

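The stone is seated in bay 2 at (485.3, 55.3) mm, top at 28 mm. Next is the stone at (601.8, -264.8) mm.

>>> arm_command([
  {"gripper":-1,"delta_pos":[0.017,0,-0.04],"angular":[0,0,0]},
  {"gripper":-1,"delta_pos":[0.017,0,-0.08],"angular":[0,0,0]},
  {"gripper":-1,"delta_pos":[0.017,0,-0.11],"angular":[0,0,0]},
  {"gripper":-1,"delta_pos":[0.017,0,-0.122],"angular":[0,0,0]},
  {"gripper":-1,"delta_pos":[0.017,0,-0.122],"angular":[0,0,0]},
  {"gripper":1,"delta_pos":[0.017,0,-0.122],"angular":[0,0,0]},
  {"gripper":1,"delta_pos":[0.017,0,-0.122],"angular":[0,0,0]},
  {"gripper":1,"delta_pos":[0.017,0,-0.122],"angular":[0,0,0]},
  {"gripper":1,"delta_pos":[0.017,0,-0.122],"angular":[0,0,0]},
  {"gripper":1,"delta_pos":[0.017,0,-0.122],"angular":[0,0,0]},
  {"gripper":1,"delta_pos":[0.017,0,-0.122],"angular":[0,0,0]},
  {"gripper":1,"delta_pos":[0.017,0,-0.122],"angular":[0,0,0]},
])

```text
time_s: 8.5
position: [0.6026, -0.2654, 0.0081]
ee_rot: [0.781, 0.624, 0.0, 0.001]
ft_force: [-0.3, 0.5, 5.5]
width: 0.0225
grip_force: 69.2
```

>>> arm_command([
  {"gripper":0,"delta_pos":[0,0,0],"angular":[0,0,0]},
  {"gripper":0,"delta_pos":[0,0,0],"angular":[0,0,0]},
  {"gripper":0,"delta_pos":[0,0,-0.003],"angular":[0,0,0]},
  {"gripper":0,"delta_pos":[0,0,-0.005],"angular":[0,0,0]},
  {"gripper":1,"delta_pos":[0,0,-0.005],"angular":[0,0,0]},
  {"gripper":1,"delta_pos":[0,0,-0.005],"angular":[0,0,0]},
  {"gripper":1,"delta_pos":[0,0,-0.005],"angular":[0,0,0]},
  {"gripper":1,"delta_pos":[0,0,-0.005],"angular":[0,0,0]},
  {"gripper":1,"delta_pos":[0,0,-0.005],"angular":[0,0,0]},
])

```text
time_s: 9.4
position: [0.6015, -0.2647, 0.0011]
ee_rot: [0.781, 0.624, -0.0, -0.0]
ft_force: [-0.4, -0.6, -1.1]
width: 0.023
grip_force: 71.1
```

>>> arm_command([
  {"gripper":1,"delta_pos":[0,0,0.05],"angular":[0,0,0]},
  {"gripper":1,"delta_pos":[-0.02,0,0.095],"angular":[0,0,-8]},
  {"gripper":1,"delta_pos":[-0.06,0.01,0.12],"angular":[0,0,-16]},
  {"gripper":1,"delta_pos":[-0.1,0.03,0.12],"angular":[0,0,-24]},
  {"gripper":1,"delta_pos":[-0.124,0.06,0.12],"angular":[0,0,-32]},
  {"gripper":1,"delta_pos":[-0.124,0.1,0.12],"angular":[0,0,-40]},
  {"gripper":1,"delta_pos":[-0.124,0.14,0.12],"angular":[0,0,-48]},
  {"gripper":1,"delta_pos":[-0.124,0.18,0.12],"angular":[0,0,-56]},
  {"gripper":1,"delta_pos":[-0.124,0.22,0.12],"angular":[0,0,-64]},
  {"gripper":1,"delta_pos":[-0.124,0.256,0.12],"angular":[0,0,-72]},
  {"gripper":1,"delta_pos":[-0.124,0.256,0.12],"angular":[0,0,-80]},
  {"gripper":1,"delta_pos":[-0.124,0.256,0.12],"angular":[0,0,-84.5]},
])

```text
time_s: 10.6
position: [0.4774, -0.0075, 0.1213]
ee_rot: [0.998, -0.064, 0.0, 0.0]
ft_force: [-0.2, -0.2, 0.3]
width: 0.0229
grip_force: 71.2
```

>>> arm_command([
  {"gripper":1,"delta_pos":[0,0,0],"angular":[0,0,0]},
  {"gripper":1,"delta_pos":[0,0,0],"angular":[0,0,0]},
  {"gripper":1,"delta_pos":[0,0,-0.03],"angular":[0,0,0]},
  {"gripper":1,"delta_pos":[0,0,-0.06],"angular":[0,0,0]},
  {"gripper":1,"delta_pos":[0,0,-0.08],"angular":[0,0,0]},
  {"gripper":1,"delta_pos":[0,0,-0.09],"angular":[0,0,0]},
  {"gripper":1,"delta_pos":[0,0,-0.09],"angular":[0,0,0]},
  {"gripper":1,"delta_pos":[0,0,-0.09],"angular":[0,0,0]},
])

```text
time_s: 11.4
position: [0.4783, -0.0091, 0.0322]
ee_rot: [0.998, -0.063, 0.001, 0.0]
ft_force: [0.7, -0.9, -0.2]
width: 0.0229
grip_force: 71.2
```

Still held, aligned, and about 17 mm above the seat. I'll lower it, release it and retreat.

>>> arm_command([
  {"gripper":1,"delta_pos":[0,0,-0.008],"angular":[0,0,0]},
  {"gripper":1,"delta_pos":[0,0,-0.013],"angular":[0,0,0]},
  {"gripper":1,"delta_pos":[0,0,-0.017],"angular":[0,0,0]},
  {"gripper":1,"delta_pos":[0,0,-0.017],"angular":[0,0,0]},
  {"gripper":0.1,"delta_pos":[0,0,-0.017],"angular":[0,0,0]},
  {"gripper":0.1,"delta_pos":[0,0,-0.017],"angular":[0,0,0]},
  {"gripper":0.1,"delta_pos":[0,0,-0.017],"angular":[0,0,0]},
  {"gripper":0.1,"delta_pos":[0,0,-0.017],"angular":[0,0,0]},
  {"gripper":0.1,"delta_pos":[0,0,0.02],"angular":[0,0,0]},
  {"gripper":0.1,"delta_pos":[0,0,0.06],"angular":[0,0,0]},
  {"gripper":0.1,"delta_pos":[0,0,0.09],"angular":[0,0,0]},
])

```text
time_s: 12.5
position: [0.4781, -0.0089, 0.1235]
ee_rot: [0.998, -0.063, 0.001, 0.0]
ft_force: [1.0, -0.2, 0.6]
width: 0.0381
grip_force: 0.0
```

>>> arm_command([
  {"gripper":-1,"delta_pos":[-0.05,-0.226,0.0],"angular":[0,0,81]},
  {"gripper":-1,"delta_pos":[-0.05,-0.226,0.0],"angular":[0,0,81]},
  {"gripper":-1,"delta_pos":[-0.05,-0.226,0.0],"angular":[0,0,81]},
  {"gripper":-1,"delta_pos":[-0.05,-0.226,0.0],"angular":[0,0,81]},
  {"gripper":-1,"delta_pos":[-0.05,-0.226,0.0],"angular":[0,0,81]},
  {"gripper":-1,"delta_pos":[-0.05,-0.226,0.0],"angular":[0,0,81]},
  {"gripper":-1,"delta_pos":[-0.05,-0.226,0.0],"angular":[0,0,81]},
  {"gripper":-1,"delta_pos":[-0.05,-0.226,0.0],"angular":[0,0,81]},
  {"gripper":-1,"delta_pos":[-0.05,-0.226,0.0],"angular":[0,0,81]},
  {"gripper":-1,"delta_pos":[-0.05,-0.226,0.0],"angular":[0,0,81]},
  {"gripper":-1,"delta_pos":[-0.05,-0.226,0.0],"angular":[0,0,81]},
])

```text
time_s: 13.6
position: [0.4275, -0.2348, 0.1212]
ee_rot: [0.8, 0.6, -0.0, -0.0]
ft_force: [0.3, -0.0, 0.8]
width: 0.0855
grip_force: 0.0
```

```bash
python3 - <<'E'
from h import *
im,d=save('top','t3'); green('top',im,d,.027)
im,d=save('scene','s3'); green('scene',im,d,.013)
E
```

```text
top px [377. 254.] area 116.5 mid [ 465.8 -204.2] size [40.2 25. ] long ang 73.6 z 0.0141 rgb [118. 143. 126.]
top px [305. 246.] area 310.5 mid [478.9  -8.6] size [ 25.6 101.1] long ang 172.6 z 0.0281 rgb [119. 145. 128.]
top px [280. 246.] area 319.0 mid [485.1  55.6] size [ 26.2 101.5] long ang 171.6 z 0.028 rgb [119. 144. 128.]
top px [115. 149.] area 1084.5 mid [752. 523.] size [183.2  67.8] long ang 0.2 z -0.4688 rgb [46. 76. 46.]
scene px [139. 321.] area 3386.5 mid [462.4 592.3] size [183.1 214.6] long ang 174.7 z -0.4829 rgb [ 81. 107.  80.]
scene px [311. 249.] area 144.0 mid [499.5  51.2] size [ 27.5 101.9] long ang 170.9 z 0.0262 rgb [137. 166. 154.]
scene px [391. 229.] area 143.0 mid [ 452.2 -231. ] size [97.9 33.3] long ang 74.1 z 0.0119 rgb [120. 144. 134.]
```

Both placed stones are seated and the third hasn't moved, at (458.7, -234.2) mm.

>>> arm_command([
  {"gripper":-1,"delta_pos":[0.031,0,-0.04],"angular":[0,0,0]},
  {"gripper":-1,"delta_pos":[0.031,0,-0.08],"angular":[0,0,0]},
  {"gripper":-1,"delta_pos":[0.031,0,-0.105],"angular":[0,0,0]},
  {"gripper":-1,"delta_pos":[0.031,0,-0.117],"angular":[0,0,0]},
  {"gripper":0,"delta_pos":[0.031,0,-0.12],"angular":[0,0,0]},
  {"gripper":0,"delta_pos":[0.031,0,-0.12],"angular":[0,0,0]},
  {"gripper":1,"delta_pos":[0.031,0,-0.12],"angular":[0,0,0]},
  {"gripper":1,"delta_pos":[0.031,0,-0.12],"angular":[0,0,0]},
  {"gripper":1,"delta_pos":[0.031,0,-0.12],"angular":[0,0,0]},
  {"gripper":1,"delta_pos":[0.031,0,-0.12],"angular":[0,0,0]},
  {"gripper":1,"delta_pos":[0.031,0,-0.12],"angular":[0,0,0]},
  {"gripper":1,"delta_pos":[0.031,0,-0.12],"angular":[0,0,0]},
])

```text
time_s: 14.9
position: [0.46, -0.2358, 0.0033]
ee_rot: [0.8, 0.6, 0.001, 0.002]
ft_force: [-0.8, 0.0, 5.8]
width: 0.0229
grip_force: 71.3
```

>>> arm_command([
  {"gripper":1,"delta_pos":[0,0,0.05],"angular":[0,0,0]},
  {"gripper":1,"delta_pos":[0,0,0.095],"angular":[0,0,-8]},
  {"gripper":1,"delta_pos":[0,0.01,0.12],"angular":[0,0,-16]},
  {"gripper":1,"delta_pos":[0,0.03,0.12],"angular":[0,0,-24]},
  {"gripper":1,"delta_pos":[0,0.05,0.12],"angular":[0,0,-32]},
  {"gripper":1,"delta_pos":[0,0.08,0.12],"angular":[0,0,-40]},
  {"gripper":1,"delta_pos":[0,0.11,0.12],"angular":[0,0,-48]},
  {"gripper":1,"delta_pos":[0.01,0.14,0.12],"angular":[0,0,-56]},
  {"gripper":1,"delta_pos":[0.01,0.164,0.12],"angular":[0,0,-64]},
  {"gripper":1,"delta_pos":[0.01,0.164,0.12],"angular":[0,0,-72]},
  {"gripper":1,"delta_pos":[0.01,0.164,0.12],"angular":[0,0,-80]},
  {"gripper":1,"delta_pos":[0.01,0.164,0.12],"angular":[0,0,-81]},
])

```text
time_s: 16.1
position: [0.4685, -0.0705, 0.1213]
ee_rot: [0.998, -0.063, 0.0, 0.0]
ft_force: [0.1, -0.5, -1.3]
width: 0.0225
grip_force: 70.5
```

>>> arm_command([
  {"gripper":1,"delta_pos":[0,0,0],"angular":[0,0,0]},
  {"gripper":1,"delta_pos":[0,0,0],"angular":[0,0,0]},
  {"gripper":1,"delta_pos":[0,0,-0.03],"angular":[0,0,0]},
  {"gripper":1,"delta_pos":[0,0,-0.06],"angular":[0,0,0]},
  {"gripper":1,"delta_pos":[0,0,-0.08],"angular":[0,0,0]},
  {"gripper":1,"delta_pos":[0,0,-0.09],"angular":[0,0,0]},
  {"gripper":1,"delta_pos":[0,0,-0.09],"angular":[0,0,0]},
  {"gripper":1,"delta_pos":[0,0,-0.09],"angular":[0,0,0]},
])

```text
time_s: 16.9
position: [0.4693, -0.0711, 0.0322]
ee_rot: [0.998, -0.063, 0.001, 0.0]
ft_force: [1.0, -0.5, -0.4]
width: 0.0226
grip_force: 71.3
```

>>> arm_command([
  {"gripper":1,"delta_pos":[0,-0.001,-0.008],"angular":[0,0,0]},
  {"gripper":1,"delta_pos":[0,-0.001,-0.013],"angular":[0,0,0]},
  {"gripper":1,"delta_pos":[0,-0.001,-0.016],"angular":[0,0,0]},
  {"gripper":1,"delta_pos":[0,-0.001,-0.016],"angular":[0,0,0]},
  {"gripper":0.2,"delta_pos":[0,-0.001,-0.016],"angular":[0,0,0]},
  {"gripper":0.2,"delta_pos":[0,-0.001,-0.016],"angular":[0,0,0]},
  {"gripper":0.2,"delta_pos":[0,-0.001,-0.016],"angular":[0,0,0]},
  {"gripper":0.2,"delta_pos":[0,-0.001,-0.016],"angular":[0,0,0]},
  {"gripper":0.2,"delta_pos":[0,-0.001,0.02],"angular":[0,0,0]},
  {"gripper":0.2,"delta_pos":[0,-0.001,0.06],"angular":[0,0,0]},
  {"gripper":0.2,"delta_pos":[0,-0.001,0.11],"angular":[0,0,0]},
  {"gripper":0.2,"delta_pos":[0,-0.001,0.11],"angular":[0,0,0]},
])

```text
time_s: 18.1
position: [0.4733, -0.0732, 0.1494]
ee_rot: [0.998, -0.063, 0.007, 0.002]
ft_force: [1.6, -0.4, 0.6]
width: 0.0346
grip_force: 0.0
```

>>> arm_command([
  {"gripper":1,"delta_pos":[-0.06,-0.25,0.0],"angular":[0,0,0]},
  {"gripper":1,"delta_pos":[-0.06,-0.25,0.0],"angular":[0,0,0]},
  {"gripper":1,"delta_pos":[-0.06,-0.25,0.0],"angular":[0,0,0]},
  {"gripper":1,"delta_pos":[-0.06,-0.25,0.0],"angular":[0,0,0]},
  {"gripper":1,"delta_pos":[-0.06,-0.25,0.0],"angular":[0,0,0]},
  {"gripper":1,"delta_pos":[-0.06,-0.25,0.0],"angular":[0,0,0]},
  {"gripper":1,"delta_pos":[-0.06,-0.25,0.0],"angular":[0,0,0]},
])

```text
time_s: 18.8
position: [0.4079, -0.3227, 0.1406]
ee_rot: [0.998, -0.064, -0.0, -0.001]
ft_force: [-0.5, 1.0, -0.3]
width: 0.0001
grip_force: 0.0
```

```bash
python3 - <<'E'
from h import *
im,d=save('top','t4'); green('top',im,d,.027)
P=pts('top',d)
a=cv2.resize(im[165:290,225:365],None,fx=5,fy=4.7,interpolation=2); cv2.imwrite('pics/c4.png',a[:,:,::-1])
im2,_=save('scene','s4'); green('scene',im2,_,.027); cv2.imwrite('pics/c4b.png',cv2.resize(im2[150:290,230:390],(800,600))[:,:,::-1]) 
E
```

```text
top px [328. 250.] area 312.5 mid [472.3 -71.9] size [ 25.6 101.8] long ang 173.1 z 0.0279 rgb [120. 146. 129.]
top px [305. 248.] area 310.5 mid [478.7  -8.6] size [ 25.6 101.5] long ang 172.6 z 0.0281 rgb [119. 145. 128.]
top px [280. 246.] area 320.0 mid [484.9  55.7] size [ 26.2 101.9] long ang 171.6 z 0.0281 rgb [119. 145. 128.]
top px [115. 148.] area 1084.5 mid [752. 523.] size [183.2  67.8] long ang 0.2 z -0.4688 rgb [47. 76. 46.]
scene px [142. 323.] area 3385.5 mid [449.4 590.2] size [180.8 210.9] long ang 178.7 z -0.4832 rgb [ 81. 107.  80.]
scene px [311. 248.] area 147.5 mid [486.4  56.2] size [28.5 98.6] long ang 173.3 z 0.0263 rgb [136. 164. 152.]
```

View pics/c4.png

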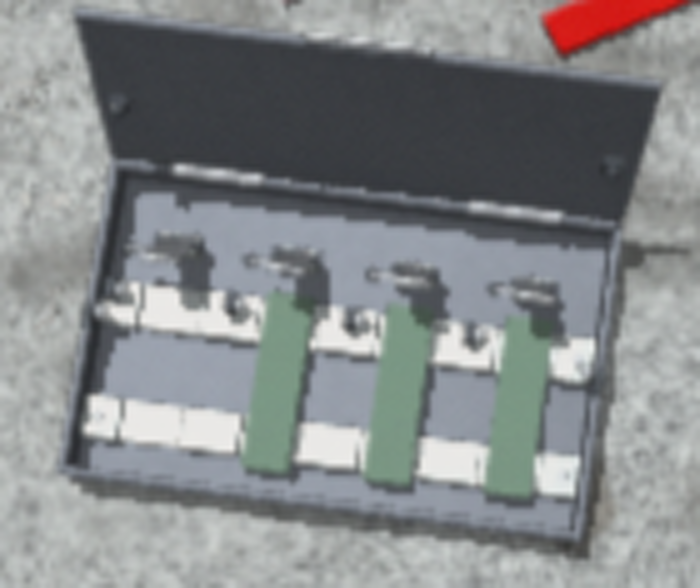

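View pics/c4b.png

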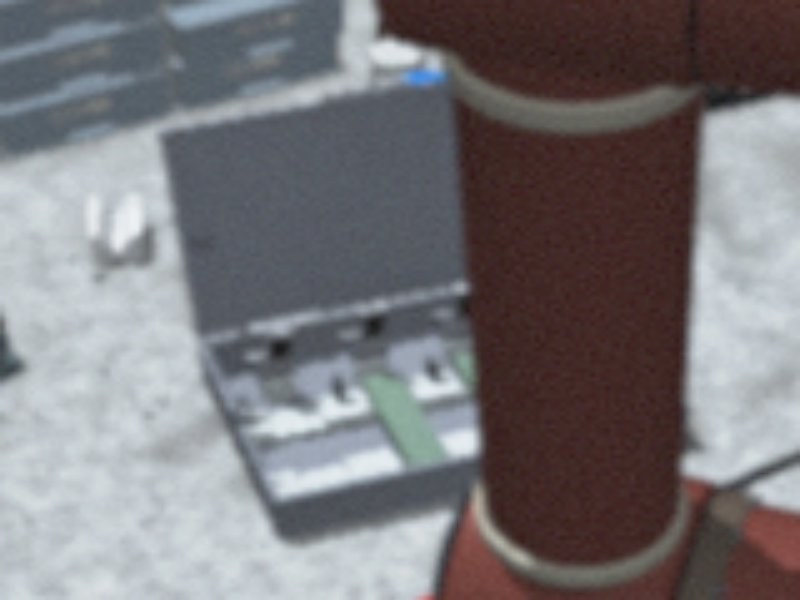

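All three stones are seated, and all four straps and the lid are up. I'll check the strap tips and the lid angle before pressing.

```bash
python3 - <<'E'
from h import *
O=np.array([507,20.]);ex=np.array([.992,-.1265]);ey=np.array([.1265,.992])
cs=lambda w:np.c_[(w[:,:2]*1000-O)@ex,(w[:,:2]*1000-O)@ey].round(1)
f=lambda l:np.array(l)/[5,4.7]+[225,165]
print('tips',cs(ray('top',f([(165,250),(287,262),(405,275),(530,292)]),.087)).tolist())
for a in(1.55,1.6,1.7,1.8,1.9):
    print(a,'expect x',86-176*np.cos(a),cs(ray('top',f([(80,12),(660,85)]),.042+.176*np.sin(a))).tolist())
d=np.load('pics/t4.npz')['d'];P=pts('top',d).reshape(-1,3)
c=np.c_[cs(P),P[:,2]*1000]
for z in(60,100,140,180,205):
    k=(abs(c[:,2]-z)<8)&(abs(c[:,1])<125)&(c[:,0]>60)&(c[:,0]<180); print(z,k.sum(),np.median(c[k,0]))
k=(abs(c[:,1])<130)&(c[:,0]<60)&(c[:,0]>-60)&(c[:,2]>60);print(c[k].round()[::4].tolist())
E
```

```text
tips [[30.9, 94.1], [32.8, 31.5], [33.8, -29.1], [33.1, -93.4]]
1.55 expect x 82.34011030665573 [[124.6, 133.2], [124.3, -136.9]]
1.6 expect x 91.13911592502683 [[124.6, 133.2], [124.4, -136.9]]
1.7 expect x 108.67663099601234 [[124.9, 133.4], [124.7, -137.0]]
1.8 expect x 125.98756866598333 [[125.7, 134.1], [125.5, -137.2]]
1.9 expect x 142.8989637679766 [[126.9, 135.0], [126.6, -137.5]]
60 235 89.9
100 245 98.9
140 295 107.7
180 311 117.0
205 346 122.7
[[37.0, 119.0, 65.0], [35.0, 113.0, 65.0], [37.0, 100.0, 65.0], [32.0, 104.0, 74.0], [34.0, 94.0, 68.0], [27.0, 103.0, 92.0], [28.0, 93.0, 95.0], [37.0, 56.0, 65.0], [25.0, 95.0, 93.0], [35.0, 55.0, 64.0], [36.0, 39.0, 73.0], [39.0, 30.0, 61.0], [31.0, 35.0, 91.0], [34.0, 26.0, 77.0], [29.0, 32.0, 91.0], [38.0, -7.0, 65.0], [36.0, -10.0, 65.0], [36.0, -21.0, 71.0], [38.0, -31.0, 66.0], [32.0, -27.0, 92.0], [33.0, -37.0, 90.0], [30.0, -35.0, 92.0], [40.0, -75.0, 62.0], [37.0, -78.0, 64.0], [38.0, -88.0, 68.0], [32.0, -88.0, 96.0], [33.0, -98.0, 93.0], [30.0, -96.0, 93.0]]
```

Lid is at about 1.8 rad and the straps at about 1.3, so there is room behind the straps. I'll go behind strap 0.

>>> arm_command([
  {"gripper":1,"delta_pos":[0.136,0.241,0.01],"angular":[0,0,0]},
  {"gripper":1,"delta_pos":[0.136,0.241,0.01],"angular":[0,0,0]},
  {"gripper":1,"delta_pos":[0.136,0.241,0.01],"angular":[0,0,0]},
  {"gripper":1,"delta_pos":[0.136,0.241,0.01],"angular":[0,0,0]},
  {"gripper":1,"delta_pos":[0.136,0.241,0.01],"angular":[0,0,0]},
  {"gripper":1,"delta_pos":[0.136,0.241,0.01],"angular":[0,0,0]},
  {"gripper":1,"delta_pos":[0.136,0.241,0.01],"angular":[0,0,0]},
  {"gripper":1,"delta_pos":[0.136,0.241,0.01],"angular":[0,0,0]},
  {"gripper":1,"delta_pos":[0.136,0.241,-0.03],"angular":[0,0,0]},
  {"gripper":1,"delta_pos":[0.136,0.241,-0.063],"angular":[0,0,0]},
  {"gripper":1,"delta_pos":[0.136,0.241,-0.063],"angular":[0,0,0]},
])

```text
time_s: 20.0
position: [0.5397, -0.0801, 0.0727]
ee_rot: [0.998, -0.063, -0.005, -0.001]
ft_force: [-1.0, 0.4, -1.1]
width: 0.0001
grip_force: 0.0
```

>>> arm_command([
  {"gripper":1,"delta_pos":[-0.011,0.0014,0],"angular":[0,0,0]},
  {"gripper":1,"delta_pos":[-0.02,0.0025,-0.0045],"angular":[0,0,0]},
  {"gripper":1,"delta_pos":[-0.028,0.0035,-0.0105],"angular":[0,0,0]},
  {"gripper":1,"delta_pos":[-0.034,0.0043,-0.018],"angular":[0,0,0]},
  {"gripper":1,"delta_pos":[-0.039,0.0049,-0.0265],"angular":[0,0,0]},
  {"gripper":1,"delta_pos":[-0.042,0.0053,-0.0365],"angular":[0,0,0]},
  {"gripper":1,"delta_pos":[-0.043,0.0054,-0.0465],"angular":[0,0,0]},
  {"gripper":1,"delta_pos":[-0.043,0.0054,-0.0505],"angular":[0,0,0]},
  {"gripper":1,"delta_pos":[-0.043,0.0054,-0.0505],"angular":[0,0,0]},
  {"gripper":1,"delta_pos":[-0.043,0.0054,-0.0505],"angular":[0,0,0]},
])

```text
time_s: 21.0
position: [0.5016, -0.0755, 0.0307]
ee_rot: [0.998, -0.063, -0.002, -0.0]
ft_force: [-13.7, 2.6, 27.2]
width: 0.0001
grip_force: 13.2
```

Strap 0 is flat: the fingertips rest at z = 30.7 mm with 27 N of reaction. Next is strap 1.

>>> arm_command([
  {"gripper":1,"delta_pos":[0,0,0.05],"angular":[0,0,0]},
  {"gripper":1,"delta_pos":[0,0,0.1],"angular":[0,0,0]},
  {"gripper":1,"delta_pos":[0.025,0.029,0.12],"angular":[0,0,0]},
  {"gripper":1,"delta_pos":[0.0508,0.0581,0.12],"angular":[0,0,0]},
  {"gripper":1,"delta_pos":[0.0508,0.0581,0.12],"angular":[0,0,0]},
  {"gripper":1,"delta_pos":[0.0508,0.0581,0.12],"angular":[0,0,0]},
  {"gripper":1,"delta_pos":[0.0508,0.0581,0.085],"angular":[0,0,0]},
  {"gripper":1,"delta_pos":[0.0508,0.0581,0.0505],"angular":[0,0,0]},
  {"gripper":1,"delta_pos":[0.0508,0.0581,0.0505],"angular":[0,0,0]},
  {"gripper":1,"delta_pos":[0.0508,0.0581,0.0505],"angular":[0,0,0]},
])

```text
time_s: 22.0
position: [0.5511, -0.0177, 0.0772]
ee_rot: [0.998, -0.063, -0.002, -0.0]
ft_force: [0.0, -0.1, 1.6]
width: 0.0002
grip_force: 0.0
```

>>> arm_command([
  {"gripper":1,"delta_pos":[-0.011,0.0014,0],"angular":[0,0,0]},
  {"gripper":1,"delta_pos":[-0.02,0.0025,-0.0045],"angular":[0,0,0]},
  {"gripper":1,"delta_pos":[-0.028,0.0035,-0.0105],"angular":[0,0,0]},
  {"gripper":1,"delta_pos":[-0.034,0.0043,-0.018],"angular":[0,0,0]},
  {"gripper":1,"delta_pos":[-0.039,0.0049,-0.0265],"angular":[0,0,0]},
  {"gripper":1,"delta_pos":[-0.042,0.0053,-0.0365],"angular":[0,0,0]},
  {"gripper":1,"delta_pos":[-0.043,0.0054,-0.0465],"angular":[0,0,0]},
  {"gripper":1,"delta_pos":[-0.043,0.0054,-0.0505],"angular":[0,0,0]},
  {"gripper":1,"delta_pos":[-0.043,0.0054,-0.0505],"angular":[0,0,0]},
  {"gripper":1,"delta_pos":[-0.043,0.0054,-0.0505],"angular":[0,0,0]},
])

```text
time_s: 23.0
position: [0.5093, -0.0119, 0.0307]
ee_rot: [0.998, -0.063, -0.002, 0.0]
ft_force: [-14.2, 1.4, 26.6]
width: 0.0001
grip_force: 13.5
```

>>> arm_command([
  {"gripper":1,"delta_pos":[0,0,0.05],"angular":[0,0,0]},
  {"gripper":1,"delta_pos":[0,0,0.1],"angular":[0,0,0]},
  {"gripper":1,"delta_pos":[0.025,0.029,0.12],"angular":[0,0,0]},
  {"gripper":1,"delta_pos":[0.0508,0.0581,0.12],"angular":[0,0,0]},
  {"gripper":1,"delta_pos":[0.0508,0.0581,0.12],"angular":[0,0,0]},
  {"gripper":1,"delta_pos":[0.0508,0.0581,0.12],"angular":[0,0,0]},
  {"gripper":1,"delta_pos":[0.0508,0.0581,0.085],"angular":[0,0,0]},
  {"gripper":1,"delta_pos":[0.0508,0.0581,0.0505],"angular":[0,0,0]},
  {"gripper":1,"delta_pos":[0.0508,0.0581,0.0505],"angular":[0,0,0]},
  {"gripper":1,"delta_pos":[0.0508,0.0581,0.0505],"angular":[0,0,0]},
])

```text
time_s: 24.0
position: [0.5588, 0.0457, 0.0772]
ee_rot: [0.998, -0.063, -0.002, 0.0]
ft_force: [0.3, 0.2, 0.5]
width: 0.0002
grip_force: 0.0
```

>>> arm_command([
  {"gripper":1,"delta_pos":[-0.011,0.0014,0],"angular":[0,0,0]},
  {"gripper":1,"delta_pos":[-0.02,0.0025,-0.0045],"angular":[0,0,0]},
  {"gripper":1,"delta_pos":[-0.028,0.0035,-0.0105],"angular":[0,0,0]},
  {"gripper":1,"delta_pos":[-0.034,0.0043,-0.018],"angular":[0,0,0]},
  {"gripper":1,"delta_pos":[-0.039,0.0049,-0.0265],"angular":[0,0,0]},
  {"gripper":1,"delta_pos":[-0.042,0.0053,-0.0365],"angular":[0,0,0]},
  {"gripper":1,"delta_pos":[-0.043,0.0054,-0.0465],"angular":[0,0,0]},
  {"gripper":1,"delta_pos":[-0.043,0.0054,-0.0505],"angular":[0,0,0]},
  {"gripper":1,"delta_pos":[-0.043,0.0054,-0.0505],"angular":[0,0,0]},
  {"gripper":1,"delta_pos":[-0.043,0.0054,-0.0505],"angular":[0,0,0]},
])

```text
time_s: 25.0
position: [0.5171, 0.0517, 0.0307]
ee_rot: [0.998, -0.063, -0.002, 0.0]
ft_force: [-13.4, -0.1, 26.3]
width: -0.0
grip_force: 13.3
```

>>> arm_command([
  {"gripper":1,"delta_pos":[0,0,0.05],"angular":[0,0,0]},
  {"gripper":1,"delta_pos":[0,0,0.1],"angular":[0,0,0]},
  {"gripper":1,"delta_pos":[0.025,0.029,0.12],"angular":[0,0,0]},
  {"gripper":1,"delta_pos":[0.0508,0.0581,0.12],"angular":[0,0,0]},
  {"gripper":1,"delta_pos":[0.0508,0.0581,0.12],"angular":[0,0,0]},
  {"gripper":1,"delta_pos":[0.0508,0.0581,0.12],"angular":[0,0,0]},
  {"gripper":1,"delta_pos":[0.0508,0.0581,0.085],"angular":[0,0,0]},
  {"gripper":1,"delta_pos":[0.0508,0.0581,0.0505],"angular":[0,0,0]},
  {"gripper":1,"delta_pos":[0.0508,0.0581,0.0505],"angular":[0,0,0]},
  {"gripper":1,"delta_pos":[0.0508,0.0581,0.0505],"angular":[0,0,0]},
])

```text
time_s: 26.0
position: [0.5667, 0.1091, 0.0772]
ee_rot: [0.998, -0.063, -0.002, 0.0]
ft_force: [-0.1, -0.1, 0.1]
width: 0.0002
grip_force: 0.0
```

>>> arm_command([
  {"gripper":1,"delta_pos":[-0.011,0.0014,0],"angular":[0,0,0]},
  {"gripper":1,"delta_pos":[-0.02,0.0025,-0.0045],"angular":[0,0,0]},
  {"gripper":1,"delta_pos":[-0.028,0.0035,-0.0105],"angular":[0,0,0]},
  {"gripper":1,"delta_pos":[-0.034,0.0043,-0.018],"angular":[0,0,0]},
  {"gripper":1,"delta_pos":[-0.039,0.0049,-0.0265],"angular":[0,0,0]},
  {"gripper":1,"delta_pos":[-0.042,0.0053,-0.0365],"angular":[0,0,0]},
  {"gripper":1,"delta_pos":[-0.043,0.0054,-0.0465],"angular":[0,0,0]},
  {"gripper":1,"delta_pos":[-0.043,0.0054,-0.0505],"angular":[0,0,0]},
  {"gripper":1,"delta_pos":[-0.043,0.0054,-0.0505],"angular":[0,0,0]},
  {"gripper":1,"delta_pos":[-0.043,0.0054,-0.0505],"angular":[0,0,0]},
])

```text
time_s: 27.0
position: [0.5248, 0.1153, 0.0306]
ee_rot: [0.998, -0.063, -0.002, 0.0]
ft_force: [-13.3, -1.0, 25.3]
width: 0.0004
grip_force: 12.8
```

All four straps went flat. I'll retreat to the right and check.

>>> arm_command([
  {"gripper":1,"delta_pos":[0,0,0.05],"angular":[0,0,0]},
  {"gripper":1,"delta_pos":[0,0,0.1],"angular":[0,0,0]},
  {"gripper":1,"delta_pos":[-0.02,-0.44,0.2],"angular":[0,0,0]},
  {"gripper":1,"delta_pos":[-0.02,-0.44,0.2],"angular":[0,0,0]},
  {"gripper":1,"delta_pos":[-0.02,-0.44,0.2],"angular":[0,0,0]},
  {"gripper":1,"delta_pos":[-0.02,-0.44,0.2],"angular":[0,0,0]},
  {"gripper":1,"delta_pos":[-0.02,-0.44,0.2],"angular":[0,0,0]},
  {"gripper":1,"delta_pos":[-0.02,-0.44,0.2],"angular":[0,0,0]},
  {"gripper":1,"delta_pos":[-0.02,-0.44,0.2],"angular":[0,0,0]},
  {"gripper":1,"delta_pos":[-0.02,-0.44,0.2],"angular":[0,0,0]},
  {"gripper":1,"delta_pos":[-0.02,-0.44,0.2],"angular":[0,0,0]},
  {"gripper":1,"delta_pos":[-0.02,-0.44,0.2],"angular":[0,0,0]},
])

```text
time_s: 28.2
position: [0.5046, -0.3303, 0.2283]
ee_rot: [0.998, -0.066, 0.001, 0.001]
ft_force: [-0.1, 0.9, 0.1]
width: -0.0002
grip_force: 0.0
```

```bash
python3 - <<'E'
from h import *
im,d=save('top','t5'); green('top',im,d,.027)
a=cv2.resize(im[40:300,200:480],None,fx=2.3,fy=2.3,interpolation=2); cv2.imwrite('pics/c5.png',a[:,:,::-1])
P=pts('top',d)
O=np.array([.507,.020]);ex=np.array([.992,-.1265]);ey=np.array([.1265,.992]);Q=(P[...,:2]-O);cx=Q@ex;cy=Q@ey
k=(abs(cy)<.15)&(cx>.15)&(cx<.5)&(P[...,2]>.03)
for a in np.arange(.15,.5,.05):
    kk=k&(cx>=a)&(cx<a+.05); print(round(a,2),kk.sum(),P[kk][:,2].max() if kk.any() else 0)
print(bot.sense()['position'])
E
```

```text
top px [327. 256.] area 172.0 mid [458.3 -70.1] size [25.3 73.6] long ang 173.1 z 0.0279 rgb [126. 153. 136.]
top px [280. 252.] area 192.0 mid [469.6  57.4] size [25.9 70.4] long ang 173.0 z 0.0279 rgb [124. 151. 134.]
top px [305. 250.] area 180.0 mid [477.5  -8.4] size [25.5 99.2] long ang 172.6 z 0.028 rgb [126. 152. 135.]
top px [114. 147.] area 1086.5 mid [752. 523.] size [183.2  67.8] long ang 0.2 z -0.4692 rgb [49. 79. 48.]
0.15 0 0
0.2 8 0.036502121160265084
0.25 53 0.03784059485249816
0.3 26 0.04865338244899232
0.35 201 0.05089833047211891
0.4 1982 0.17896691280020086
0.45 2510 0.1817640614578299
[ 0.50459574 -0.32778311  0.22736424]
```

View pics/c5.png

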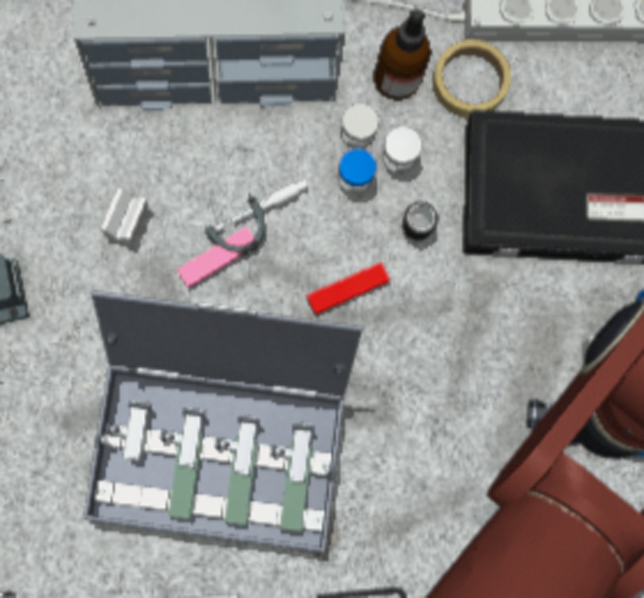

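All four straps are down flat and the stones are seated. The lid is next, so I'll go over to behind its free edge.

>>> arm_command([
  {"gripper":1,"delta_pos":[0.0,0.0,0.05],"angular":[0,0,0]},
  {"gripper":1,"delta_pos":[0.161,0.325,0.05],"angular":[0,0,0]},
  {"gripper":1,"delta_pos":[0.161,0.325,0.05],"angular":[0,0,0]},
  {"gripper":1,"delta_pos":[0.161,0.325,0.05],"angular":[0,0,0]},
  {"gripper":1,"delta_pos":[0.161,0.325,0.05],"angular":[0,0,0]},
  {"gripper":1,"delta_pos":[0.161,0.325,0.05],"angular":[0,0,0]},
  {"gripper":1,"delta_pos":[0.161,0.325,0.05],"angular":[0,0,0]},
  {"gripper":1,"delta_pos":[0.161,0.325,0.05],"angular":[0,0,0]},
  {"gripper":1,"delta_pos":[0.161,0.325,0.05],"angular":[0,0,0]},
  {"gripper":1,"delta_pos":[0.161,0.325,0.05],"angular":[0,0,0]},
  {"gripper":1,"delta_pos":[0.161,0.325,0.05],"angular":[0,0,0]},
])

```text
time_s: 29.35
position: [0.6653, 0.0001, 0.2768]
ee_rot: [0.998, -0.063, -0.001, 0.0]
ft_force: [-1.3, 0.7, 0.8]
width: -0.0002
grip_force: 0.0
```

>>> arm_command([
  {"gripper":1,"delta_pos":[0,0,-0.03],"angular":[0,0,0]},
  {"gripper":1,"delta_pos":[0,0,-0.06],"angular":[0,0,0]},
  {"gripper":1,"delta_pos":[0,0,-0.09],"angular":[0,0,0]},
  {"gripper":1,"delta_pos":[0,0,-0.097],"angular":[0,0,0]},
  {"gripper":1,"delta_pos":[0,0,-0.097],"angular":[0,0,0]},
  {"gripper":1,"delta_pos":[0,0,-0.097],"angular":[0,0,0]},
])

```text
time_s: 29.95
position: [0.6667, -0.0008, 0.1828]
ee_rot: [0.998, -0.064, 0.001, 0.0]
ft_force: [0.6, 0.1, 0.1]
width: 0.0003
grip_force: 0.0
```

>>> arm_command([
  {"gripper":1,"delta_pos":[-0.0198,0.0025,0.002],"angular":[0,0,0]},
  {"gripper":1,"delta_pos":[-0.0397,0.0051,0.004],"angular":[0,0,0]},
  {"gripper":1,"delta_pos":[-0.0595,0.0076,0.006],"angular":[0,0,0]},
  {"gripper":1,"delta_pos":[-0.0724,0.0092,0.007],"angular":[0,0,0]},
  {"gripper":1,"delta_pos":[-0.0853,0.0109,0.008],"angular":[0,0,0]},
  {"gripper":1,"delta_pos":[-0.0992,0.0127,0.005],"angular":[0,0,0]},
  {"gripper":1,"delta_pos":[-0.1141,0.0145,0.001],"angular":[0,0,0]},
  {"gripper":1,"delta_pos":[-0.127,0.0162,-0.005],"angular":[0,0,0]},
  {"gripper":1,"delta_pos":[-0.1409,0.018,-0.0125],"angular":[0,0,0]},
  {"gripper":1,"delta_pos":[-0.1538,0.0196,-0.02],"angular":[0,0,0]},
  {"gripper":1,"delta_pos":[-0.1657,0.0211,-0.029],"angular":[0,0,0]},
  {"gripper":1,"delta_pos":[-0.1657,0.0211,-0.029],"angular":[0,0,0]},
])

```text
time_s: 31.15
position: [0.5004, 0.0211, 0.1535]
ee_rot: [0.998, -0.063, 0.001, 0.0]
ft_force: [-0.3, -0.0, 1.7]
width: -0.0001
grip_force: 0.6
```

```bash
python3 - <<'E'
from h import *
for n in('top','scene'):
    im,d=save(n,n+'6'); green(n,im,d)
E
```

```text
top px [327. 259.] area 148.0 mid [448.9 -69. ] size [24.8 50.8] long ang 173.9 z 0.0282 rgb [67. 81. 72.]
top px [278. 255.] area 153.0 mid [460.4  60.4] size [25.3 50.1] long ang 173.0 z 0.028 rgb [77. 94. 83.]
top px [114. 149.] area 1084.5 mid [756.3 529.3] size [185.3  68.6] long ang 0.2 z -0.4687 rgb [46. 75. 45.]
scene px [141. 321.] area 3388.5 mid [463.3 592.1] size [183.3 214.7] long ang 176.0 z -0.4831 rgb [ 84. 111.  83.]
```

>>> arm_command([
  {"gripper":1,"delta_pos":[-0.0119,0.0015,-0.01],"angular":[0,0,0]},
  {"gripper":1,"delta_pos":[-0.0228,0.0029,-0.0214],"angular":[0,0,0]},
  {"gripper":1,"delta_pos":[-0.0317,0.004,-0.034],"angular":[0,0,0]},
  {"gripper":1,"delta_pos":[-0.0402,0.0051,-0.047],"angular":[0,0,0]},
  {"gripper":1,"delta_pos":[-0.0466,0.0059,-0.062],"angular":[0,0,0]},
  {"gripper":1,"delta_pos":[-0.0516,0.0066,-0.077],"angular":[0,0,0]},
  {"gripper":1,"delta_pos":[-0.0546,0.007,-0.093],"angular":[0,0,0]},
  {"gripper":1,"delta_pos":[-0.0556,0.0071,-0.102],"angular":[0,0,0]},
  {"gripper":1,"delta_pos":[-0.0556,0.0071,-0.107],"angular":[0,0,0]},
  {"gripper":1,"delta_pos":[-0.0556,0.0071,-0.11],"angular":[0,0,0]},
  {"gripper":1,"delta_pos":[-0.0556,0.0071,-0.11],"angular":[0,0,0]},
])

```text
time_s: 32.35
position: [0.4444, 0.0284, 0.0465]
ee_rot: [0.998, -0.063, -0.003, 0.0]
ft_force: [-19.7, 1.2, 42.8]
width: -0.0004
grip_force: 21.5
```

The lid is on its stop at z = 46.5 mm. I'll retreat and verify.

>>> arm_command([
  {"gripper":1,"delta_pos":[0,0,0.04],"angular":[0,0,0]},
  {"gripper":1,"delta_pos":[0,0,0.09],"angular":[0,0,0]},
  {"gripper":1,"delta_pos":[0,-0.35,0.12],"angular":[0,0,0]},
  {"gripper":1,"delta_pos":[0,-0.35,0.12],"angular":[0,0,0]},
  {"gripper":1,"delta_pos":[0,-0.35,0.12],"angular":[0,0,0]},
  {"gripper":1,"delta_pos":[0,-0.35,0.12],"angular":[0,0,0]},
  {"gripper":1,"delta_pos":[0,-0.35,0.12],"angular":[0,0,0]},
  {"gripper":1,"delta_pos":[0,-0.35,0.12],"angular":[0,0,0]},
  {"gripper":1,"delta_pos":[0,-0.35,0.12],"angular":[0,0,0]},
  {"gripper":1,"delta_pos":[0,-0.35,0.12],"angular":[0,0,0]},
  {"gripper":1,"delta_pos":[0,-0.35,0.12],"angular":[0,0,0]},
])

```text
time_s: 33.45
position: [0.4436, -0.3218, 0.1598]
ee_rot: [0.998, -0.064, -0.002, -0.002]
ft_force: [0.3, 0.6, 0.4]
width: 0.0001
grip_force: 0.0
```

```bash
python3 - <<'E'
from h import *
im,d=save('top','t7'); P=pts('top',d)
O=np.array([.507,.020]);ex=np.array([.992,-.1265]);ey=np.array([.1265,.992]);Q=(P[...,:2]-O);cx=Q@ex;cy=Q@ey
for x in(-.08,-.05,0,.05,.08):
    k=(abs(cy)<.12)&(abs(cx-x)<.008); print(x,np.median(P[k][:,2]))
green('top',im,d); im2,_=save('scene','s7')
a=cv2.resize(im[100:310,220:500],None,fx=2.4,fy=2.4); cv2.imwrite('pics/c7.png',a[:,:,::-1])
E
```

```text
-0.08 0.04920241254681898
-0.05 0.04932459013614915
0 0.04936095970952975
0.05 0.049441066733423585
0.08 0.04880445982048163
top px [115. 149.] area 1084.5 mid [756.3 529.3] size [185.3  68.6] long ang 0.2 z -0.4694 rgb [45. 74. 45.]
```

View pics/c7.png

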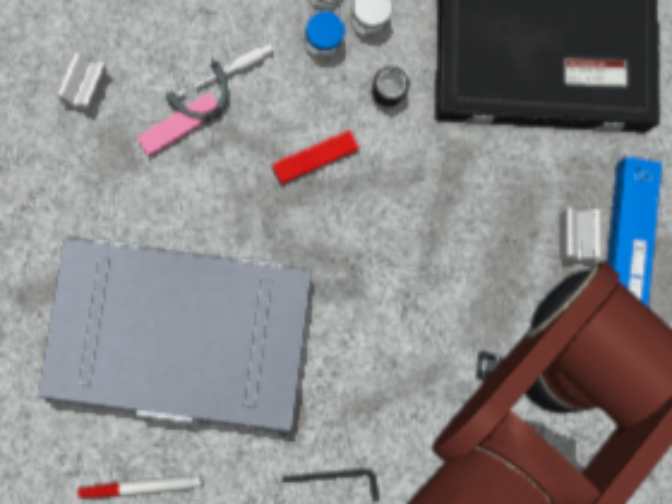

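The lid is shut and level, within 0.6 mm front to back. No green stones are left on the bench, and the V-block stands where it was.

```bash
python3 -c "
from cell import bot; print(bot.job_done())"
```

```text
the job is handed in; nothing more can be done
None
```

The job is handed in: the three stones I found lie flat in bays 0, 1 and 2, all four straps are clicked down, the lid is pressed shut and level, and the V-block is where it stood.

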